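Hang the second card holder on the sign-in desk's rail

TASK

The loose grey holder is lying on its face among the things on the sign-in desk. Stand it upright on the desk and let go of it, then take it from above and hang it by its two holes on the free pair of pins of the desk screen's rail, pushed back against the rail, and let go. Leave the other things on the desk where they are.

Things in the scene. Friction and masses are not known exactly. Their poses are not given: they have to be found in the camera images.
- holder: loose grey steel holder lying face down among the clutter (its x up, origin 25 mm above the desk, top end roughly towards the robot): open-topped pocket with a back plate, 60 mm wide (y), 84 tall (z), 50 deep (x), 0.2 kg. Origin: centre of its underside; z to its open top, +x out of its back: pocket front at x -25 mm, plate's rear face at x +25. See also grip.
- grip (a point): centre of the holder's pocket, (0, 0, 56) mm in the holder's frame. The pocket is 80 mm tall (z 0 to 80), hollow, with 4 mm walls, and plain flat sides at y = -30 and +30 mm, flush with the edges of the back plate, which is 6 mm thick (x 19 to 25) and 84 mm tall
- hole_a (a point): mouth of one of the two 11 mm round holes through the holder's back plate (they open into the pocket), on the rear face: at (25, -18, 68) mm in the holder's frame
- hole_b (a point): the other hole's mouth, at (25, 18, 68) mm in the holder's frame
- pins: free pair of bare steel pins on the screen's rail, on the robot's left, fixed. Origin: on the desk, plumb under the middle of the pair in the plane of the rail's face; -y points out of the rail to the middle of the desk, x along the rail, z up. Two round 6 mm pins with round ends, 36 mm apart, stick out 22 mm along -y, rising 10 degrees.
- root_a (a point): where one pin's axis leaves the rail face, 110 mm above the desk: (18, 0, 110) mm in the pins' frame; takes hole_a
- root_b (a point): the other pin's root, (-18, 0, 110) mm in the pins' frame; takes hole_b
- screen: low grey desk screen with an aluminium rail on its front, fixed. Origin on the desk plumb under the middle of the rail's face; axes as the pins'. The rail is 330 mm long (x), 50 mm deep (y 0 to 50), its flat upright face from 45 to 130 mm above the desk; the screen behind it (y 47 to 75) rises to 185 mm.
- neighbour: an identical holder with cards in it, already hanging on the same rail 120 mm to one side or the other of the free pins; fixed. Axes as the pins'; it takes up x -30 to 30, y -51 to 0, z 40 to 124; its cards stick up to z 144 (mm from its origin on the desk).
- stapler: black desk stapler, 80 x 30 x 38 mm, long side along its x. Loose bystander; origin: centre of its underside
- punch: dark two-hole paper punch, 75 x 55 x 48 mm, long side along its x. Loose bystander; origin: centre of its underside
- stamp: rubber stamp with a wooden handle, 60 x 40 mm foot, 60 mm tall. Loose bystander; origin: centre of its underside
- soap: clear pump soap bottle, 68 mm across, 172 mm tall, its spout 39 mm out to its -x. Loose bystander; origin: centre of its underside
- cards: stack of cards, 85 x 55 x 20 mm, long side along its x. Loose bystander; origin: centre of its underside
- mug: white mug, 80 mm across, 95 mm tall, handle to its +y reaching about 75 mm from the axis. Loose bystander; origin: centre of its underside
- carton: small cardboard carton, 90 x 120 x 70 mm (x, y, z), in front of two fixed stacking crates, 190 mm tall, that stand along the back of the desk from x = 0.83 m on; a fixed letter tray, 115 mm tall, stands on the right, beyond y = -0.56 m. Loose bystander; origin: centre of its underside
Mind the look-alikes: they are no part of the job. What is shaped like the holder but blue or red is not meant.

How it is judged:
By the outcome, as a careful person would: the job done as asked, in the order asked, and still so for the second after the job is handed in, with the robot touching nothing.
It also fails if it takes over 64 s, if anything falls off the work surface, if the arm or the gripper's body presses on something with over 40 N, if the wrist force passes 120 N, or if a joint passes its speed limit or range.

ROBOT

A 6-joint arm with a two-finger parallel gripper is mounted at the origin on the work surface. World frame = base frame: x ahead of the robot, y to its left, z up, the work surface at z = 0. Lengths are in m, angles in degrees, forces in N, time in s.
With the tool pointing down it reaches from about 0.4 to 0.825 m from the base axis. Payload 7 kg.
Tool frame: the origin (TCP) lies at the very end of the fingers, on their centre line; the grasp point (between the pads) lies 19 mm behind it (ctrl.pinch_z is the distance from the TCP to the grasp point, in m); z points along the fingers, x is the direction in which the jaws open and shut, and the axes are right-handed (so a half turn about z gives the same grasp; the last joint's range is limited). The gripper opens to 88 mm and grips with 3 to 60 N. Pads are 19 mm wide; open, the fingers measure 130 mm over their backs; the gripper's body (78 mm by 193 mm) begins 47 mm behind the grasp point.
Start: joints at [83.428, 20.546, 0.682, 0, -70.136, -16.507], TCP at [0.265, 0.621, 0.227] pointing down, gripper open.
Joint ranges: [-176.03, 176.03], [-82.01, 121.73], [-58.28, 71.71], [-173.87, 95.51], [-174.79, -0.11], [-173.66, 173.66]. Speed limits (degrees/s): [136.94, 136.94, 172.46, 180, 180, 180].

INTERFACE

Orientations are given as [roll, pitch, yaw] about the fixed x, y, z axes, in that order (R = Rz(yaw) Ry(pitch) Rx(roll)).
In Python, from plant import ctrl gives the robot as it stands.
- The arm moves only by the tool carry_out, never from a script. Its argument "increments" is a list of rows, each a list of 7 numbers: the turn, a rotation vector about the world's x, y, z in degrees, then the shift along the world's x, y, z in mm, then the closure, from 0 (fully open) to 1 (shut). In form: [[ax, ay, az, dx, dy, dz, grip], ...]. A call has 1 to 20 rows; each row is the pose to reach, as a shift and turn from the pose commanded when the call began; what a row does not reach only later rows make up. A row lasts 1/8 s, in which the tool goes at most 62.5 mm and 10.7 degrees, less where a joint would pass 70% of its speed; a pose out of reach is approached as far as the arm can. A call with a gripper value outside its range is refused whole. The fingers move at their own pace and stop on an object; the grip force is fixed at half the most. Time passes only in rows, so rows that repeat a pose let the fingers close. It gives the time, the measured TCP pose, the force and the opening at its end, in the units of the state.
- ctrl.get_obs(): the state, without advancing time (a new reading comes with each control period).
- ctrl.snapshot(name): name is "side" or "top"; returns a dict with "pixels" (384x512x3 uint8, blue, green, red), "intrinsics" (3x3 intrinsics, pixels), "rvec" (rotation vector, rad) and "tvec" (3), from world to camera coordinates, as OpenCV has them. Camera axes: x right, y down, z forward; pixel columns grow to the right and rows downward; lengths in m; the calibration is good to about 2 mm. A picture is of the moment at which its call begins. There is no depth.
- ctrl.close_job(): hands the job in, once; it reports no verdict.
Trained networks look in a picture, given as the dict that the camera call returned (one of the last four; its "shot" number tells which), for a name from the list of things; names that differ only in an ending like _2 or _b are one class to them, and where a whole thing is asked for, a point or a joint stands for the part that bears it (a point fixed in the world has none). Each returns a list of dicts, best first, with "confidence" (0 to 1); they miss things now and then, are a little off and sometimes report something else, mostly with a low value. They report only what shows in the picture. A call takes as long as a camera call. They do not tell look-alikes from the thing itself.
- ctrl.search_frame(picture, label): "centre" ([x, y, z] in m, in world coordinates, good to about 4 mm: the middle of the surface that is visible of it).
- ctrl.outline_of(picture, label): "pixels" (384x512 bool, what is visible of it).
The state is a dict: "clock": time; "joint_pos": joint angles; "qvel": joint speeds; "tau": joint torques, N m; "tool_pos": TCP position; "orientation": TCP orientation; "force": force on the tool from outside, world axes, zero at the start; "moment": the same for the moment, N m; "opening": finger opening in m.
Only numpy, scipy, OpenCV 4.12 (cv2) and the standard library are available. Lean on these libraries where they do the work, as an engineer would, in place of code of your own. Each camera call takes 0.05 s, during which the arm holds its last target. There are 200 camera calls.

## Working session

There is one attempt and no reset: what is moved stays moved. The work goes in short steps, Python scripts to look and compute and a tool call to move; the robot and the scene stay as the last step left them, time stands still between calls to the robot, and variables do not carry over. Pictures are saved under pics/ and viewed, about 8 in all and at most 12, crops included, and the job is handed in when it is done.

Besides the shell and the picture viewer there is one more tool, called as name(argument=value, ...) on one line, values as JSON. carry_out: Moves the arm, as the interface text tells. Its arguments: {"type":"object","properties":{"increments":{"type":"array"}},"required":["increments"]}

```bash
ls; mkdir -p pics; cat > h.py <<'E'
import numpy as np, cv2
from plant import ctrl
def proj(s,P):
    return cv2.projectPoints(np.atleast_2d(np.array(P,float)),s["rvec"],s["tvec"],s["intrinsics"],None)[0][:,0]
def ray(s,uv,z):
    R=cv2.Rodrigues(np.array(s["rvec"],float))[0];t=np.array(s["tvec"],float).ravel()
    c=-R.T@t; d=R.T@np.linalg.inv(s["intrinsics"])@np.array([uv[0],uv[1],1.])
    return c+d*(z-c[2])/d[2]
E
python3 - <<'E'
from h import *
a=ctrl.snapshot("top");b=ctrl.snapshot("side")
for n,s in(("top",a),("side",b)):
    cv2.imwrite(f"pics/{n}0.png",s["pixels"])
    R=cv2.Rodrigues(np.array(s["rvec"],float))[0];print(n,(-R.T@np.array(s["tvec"]).ravel()).round(3),R[2].round(2))
    for l in["holder","pins","screen","neighbour","stapler","punch","stamp","soap","cards","mug","carton"]:
        print(l,[(np.round(d["centre"],3).tolist(),round(d["confidence"],2)) for d in ctrl.search_frame(s,l)])
print(ctrl.get_obs())
E
```

```text
pics
top [ 0.458 -0.067  0.96 ] [ 0.1   0.03 -0.99]
holder [([0.659, -0.476, 0.052], 0.72), ([0.597, -0.255, 0.05], 0.7), ([0.357, -0.265, 0.05], 0.68)]
pins [([0.629, -0.362, 0.013], 0.65)]
screen [([0.492, 0.376, 0.127], 0.71), ([0.426, 0.291, 0.116], 0.59)]
neighbour [([0.43, 0.289, 0.112], 0.68)]
stapler [([0.689, -0.156, 0.036], 0.93)]
punch [([0.557, -0.134, 0.046], 0.72)]
stamp [([0.629, -0.364, 0.015], 0.57)]
soap []
cards [([0.49, -0.385, 0.019], 0.89), ([0.557, -0.135, 0.047], 0.28)]
mug [([0.602, 0.081, 0.025], 0.97), ([0.538, 0.323, 0.113], 0.56)]
carton [([0.768, 0.219, 0.069], 0.96), ([0.693, -0.157, 0.036], 0.6), ([0.554, -0.135, 0.047], 0.31)]
side [ 0.149 -0.707  0.853] [ 0.37  0.63 -0.69]
holder [([0.592, -0.262, 0.051], 0.88), ([0.658, -0.492, 0.048], 0.86), ([0.345, -0.27, 0.047], 0.63)]
pins [([0.686, -0.165, 0.033], 0.43)]
screen [([0.593, -0.259, 0.048], 0.55)]
neighbour [([0.42, 0.285, 0.097], 0.67)]
stapler [([0.687, -0.165, 0.033], 0.9), ([0.591, -0.26, 0.054], 0.24)]
punch [([0.555, -0.142, 0.044], 0.83)]
stamp [([0.625, -0.374, 0.02], 0.86), ([0.595, -0.257, 0.049], 0.21)]
soap [([0.712, -0.279, 0.091], 0.88)]
cards [([0.49, -0.382, 0.02], 0.56)]
mug [([0.595, 0.052, 0.063], 0.8)]
carton [([0.764, 0.201, 0.065], 0.57)]
{'clock': 1.2, 'joint_pos': array([ 8.34288495e+01,  2.05451990e+01,  6.82614695e-01, -9.53070816e-04,
       -7.01353241e+01, -1.65050412e+01]), 'qvel': array([-0.01068401, -0.00296366,  0.01973102, -0.02750802, -0.12580952,
       -0.01935896]), 'tau': array([ 1.08039785e-04, -5.82418299e+01,  2.93304902e+01,  7.00277165e+00,
        1.23385788e-02, -2.53576803e-05]), 'tool_pos': array([0.2645934 , 0.62096262, 0.22657635]), 'orientation': array([ 1.79998546e+02,  1.75073984e-03, -1.13076515e+02]), 'force': array([ 0.10040902, -0.53952683,  0.3712981 ]), 'moment': array([-0.03339622,  0.00932074,  0.01323776]), 'opening': 0.087611857735035}
```

View pics/top0.png

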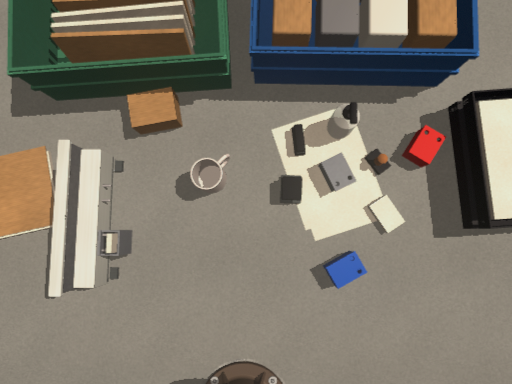

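View pics/side0.png

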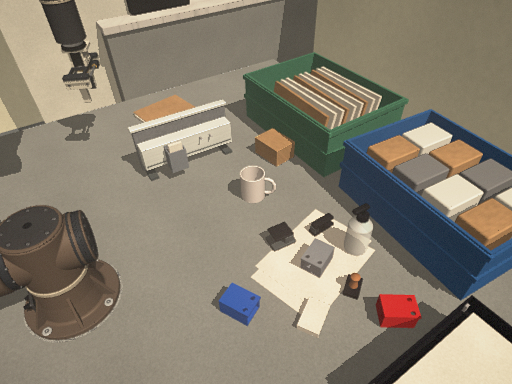

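Candidates that look like the holder: grey at top (338,173), blue at (346,270), red at (425,146). Only the grey one fits. I'll confirm it in an enlarged crop together with the pins.

```bash
python3 - <<'E'
from h import *
a=ctrl.snapshot("top");b=ctrl.snapshot("side")
def crop(s,x,y,w,h,k): return cv2.resize(s["pixels"][y:y+h,x:x+w],None,fx=k,fy=k,interpolation=cv2.INTER_CUBIC)
g=crop(a,300,140,80,60,5)      # 400x300
p=crop(a,70,150,80,60,5)
g2=crop(b,280,225,80,60,5); p2=crop(b,150,115,80,60,5)
cv2.imwrite("pics/c1.png",np.vstack([np.hstack([g,p]),np.hstack([g2,p2])]))
for n,s in(("top",a),("side",b)):
    for d in ctrl.outline_of(s,"holder"):
        m=d["pixels"].astype(np.uint8); ys,xs=np.nonzero(m)
        c=cv2.findContours(m,0,1)[0]; c=max(c,key=cv2.contourArea)
        W=np.array([ray(s,q[0],.05)[:2] for q in c],np.float32)
        print(n,round(d["confidence"],2),m.sum(),xs.mean().round(),ys.mean().round(),s["pixels"][m>0].mean(0).round(),np.round(cv2.boxPoints(cv2.minAreaRect(W)),4).tolist())
E
```

```text
top 0.91 1099 424.0 146.0 [ 43.  48. 179.] [[0.5974000096321106, -0.47530001401901245], [0.683899998664856, -0.536300003528595], [0.7261999845504761, -0.476500004529953], [0.6395999789237976, -0.4153999984264374]]
top 0.78 982 345.0 269.0 [161.  92.  61.] [[0.3025999963283539, -0.23919999599456787], [0.34540000557899475, -0.3183000087738037], [0.40610000491142273, -0.2854999899864197], [0.36329999566078186, -0.20640000700950623]]
side 0.87 1122 239.0 303.0 [153.  93.  69.] [[0.2874000072479248, -0.2531000077724457], [0.33230000734329224, -0.33649998903274536], [0.4041000008583069, -0.2978000044822693], [0.35920000076293945, -0.21449999511241913]]
side 0.64 827 317.0 257.0 [124. 134. 143.] [[0.525600016117096, -0.25760000944137573], [0.5541999936103821, -0.32260000705718994], [0.6549999713897705, -0.2782999873161316], [0.6262999773025513, -0.21320000290870667]]
side 0.56 1288 397.0 311.0 [ 42.  46. 182.] [[0.5877000093460083, -0.5001000165939331], [0.6712999939918518, -0.5529000163078308], [0.71670001745224, -0.48089998960494995], [0.6330999732017517, -0.42820000648498535]]
```

View pics/c1.png

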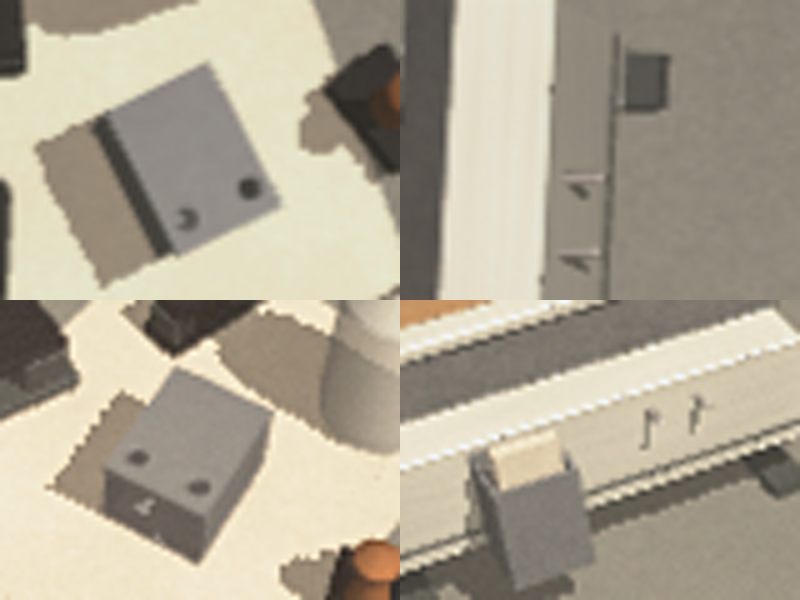

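Confirmed: the grey one in the crop shows both holes at its lower right end (towards the robot). The pins show as two short light strokes at top ≈(187,185) and (187,201), with the neighbour hanging nearer to the robot. Next I fit the holder and pins poses.

```bash
python3 - <<'E'
from h import *
from scipy.optimize import least_squares
a=ctrl.snapshot("top");b=ctrl.snapshot("side")
print(a["intrinsics"][0],b["intrinsics"][0])
up=lambda u,v,x0,y0:[x0+(u+.5)/5-.5,y0+(v+.5)/5-.5]
# holder: model pts (x,y,z) and pixels. seen from above, x up, z to robot
mt=[((25,0,68,),None)]
T=[up(*q,300,140) for q in[(100,117),(208,65),(280,205),(175,257),(186,219),(250,188)]]
# side: crop at v-300
S=[up(u,v-300,280,225) for u,v in[(178,367),(272,410),(207,513),(106,465),(137,458),(199,487)]]
def fit(sg):
    # order: bottom end left(y-world+), bottom end right, top right, top left, hole left, hole right
    M=np.array([[25,-30*sg,0],[25,30*sg,0],[25,30*sg,84],[25,-30*sg,84],[25,-18*sg,68],[25,18*sg,68]])/1e3
    def W(p):
        c,s=np.cos(p[2]),np.sin(p[2]); Z=np.array([c,s,0]);X=np.array([0,0,1]);Y=np.cross(Z,X)
        return np.array([p[0],p[1],.025])+M@np.array([X,Y,Z])
    f=lambda p,w=(1,1):np.r_[(w[0]*(proj(a,W(p))-T)).ravel(),(w[1]*(proj(b,W(p))-S)).ravel()]
    for w in((1,1),(1,0),(0,1)):
        r=least_squares(f,[.6,-.25,np.radians(200)],x_scale=[.01,.01,.1],args=(w,)); print(sg,w,r.x[:2].round(4),np.degrees(r.x[2]).round(2),r.cost.round(2))
    print(f(r.x).reshape(-1,2).round(1).tolist())
fit(1);fit(-1)
# rail front top edge in top image
G=cv2.cvtColor(a["pixels"],cv2.COLOR_BGR2GRAY).astype(float)
pts=[]
for v in range(160,282,2):
    r=G[v,85:108]; d=np.diff(r); k=d.argmin()
    lo,hi=max(0,k-2),min(len(d),k+3); w=np.clip(-d[lo:hi],0,None); pts.append((85+.5+(w*np.arange(lo,hi)).sum()/w.sum(),v))
W=np.array([ray(a,q,.13)[:2] for q in pts],np.float32)
vx,vy,x0,y0=cv2.fitLine(W,cv2.DIST_HUBER,0,1e-4,1e-4).ravel()
n=np.array([-vy,vx]); res=(W-[x0,y0])@n
print("rail line dir",np.degrees(np.arctan2(vy,vx)),"pt",x0,y0,"res mm",(1000*np.abs(res)).round(1).max(), (1000*np.median(abs(res))).round(2))
if vx<0: vx,vy=-vx,-vy
e=np.array([vx,vy]);out=np.array([vy,-vx])
for u,v in[(603,178),(603,258),(565,178),(562,258)]:
    q=up(u-400,v,70,150)
    for nm,d,z in(("tip",22,.1139),("root",0,.110)):
        P=ray(a,q,z)[:2]-[x0,y0]; print(q,nm,"along",(P@e*1000).round(1),"out",(P@out*1000).round(1))
E
```

```text
[356.25657584   0.         253.13217177] [371.18169371   0.         256.32510765]
1 (1, 1) [ 0.6407 -0.2425] 198.57 2446.77
1 (1, 0) [ 0.636  -0.2332] 210.26 1305.17
1 (0, 1) [ 0.6439 -0.2622] 175.58 1110.46
[[32.2, -7.7], [-12.9, 1.5], [-28.6, 5.8], [16.1, -3.3], [9.4, -2.2], [-17.6, 3.2], [23.0, 16.6], [-8.7, -7.3], [-21.5, -16.6], [11.0, 9.2], [7.4, 4.9], [-12.4, -10.5]]
-1 (1, 1) [ 0.6383 -0.2378] 205.27 2.76
-1 (1, 0) [ 0.6379 -0.2371] 205.36 1.31
-1 (0, 1) [ 0.6385 -0.2385] 205.14 1.04
[[0.8, -1.0], [0.1, -0.8], [1.0, 0.1], [1.0, 0.1], [0.1, 0.1], [-0.1, 0.0], [-0.4, -0.6], [0.6, -0.1], [-0.1, 0.8], [-0.4, 0.4], [0.3, -0.4], [0.0, -0.3]]
rail line dir -1.4278228 pt 0.48614514 0.33072326 res mm 1.2 0.25
[110.2, 185.2] tip along 83.8 out 20.5
[110.2, 185.2] root along 84.3 out 18.7
[110.2, 201.2] tip along 44.9 out 22.3
[110.2, 201.2] root along 45.2 out 20.6
[102.6, 185.2] tip along 83.8 out 1.7
[102.6, 185.2] root along 84.3 out -0.1
[102.0, 201.2] tip along 44.8 out 2.2
[102.0, 201.2] root along 45.1 out 0.3
```

```bash
cat >> h.py <<'E'
from scipy.spatial.transform import Rotation as Ro
def cur():
    o=ctrl.get_obs(); return np.array(o["tool_pos"]),Ro.from_euler("xyz",o["orientation"],degrees=True)
def toolR(jaw,t):   # jaw azimuth deg, approach dir
    x=np.array([np.cos(np.radians(jaw)),np.sin(np.radians(jaw)),0]);t=np.array(t,float);t/=np.linalg.norm(t)
    return Ro.from_matrix(np.c_[x,np.cross(t,x),t])
def inc(P,R,base=None):
    p,r=base or cur()
    return np.r_[(R*r.inv()).as_rotvec(degrees=True),(np.array(P)-p)*1e3].round(1)
E
python3 - <<'E'
from h import *
th=np.radians(45);az=np.radians(25.3);d=np.array([np.cos(az),np.sin(az),0])
t=np.cos(th)*d-np.sin(th)*np.array([0,0,1])
R=toolR(115.3,t)
O=np.array([.6383,-.238,.025]); g=O-d*.056+[0,0,.003]; tcp=g+.019*t
print("tcp",tcp)
print("pre",inc(tcp-.11*t,R)); print("grasp",inc(tcp,R)); print("way",inc([.5,.15,.35],toolR(115.3,[0,0,-1])))
E
```

```text
tcp [ 0.59981775 -0.25619048  0.01456497]
pre [  56.     1.1 -123.4  264.9 -910.4 -134.2]
grasp [  56.     1.1 -123.4  335.2 -877.1 -212. ]
way [   0.    -0.  -131.6  235.4 -470.9  123.5]
```

carry_out(increments=[[0, 0, -131.6, 235, -471, 123, 0], [0, 0, -131.6, 235, -471, 123, 0], [0, 0, -131.6, 235, -471, 123, 0], [0, 0, -131.6, 235, -471, 123, 0], [0, 0, -131.6, 235, -471, 123, 0], [0, 0, -131.6, 235, -471, 123, 0], [0, 0, -131.6, 235, -471, 123, 0], [0, 0, -131.6, 235, -471, 123, 0], [56, 1.1, -123.4, 265, -910, -60, 0], [56, 1.1, -123.4, 265, -910, -60, 0], [56, 1.1, -123.4, 265, -910, -60, 0], [56, 1.1, -123.4, 265, -910, -60, 0], [56, 1.1, -123.4, 265, -910, -60, 0], [56, 1.1, -123.4, 265, -910, -60, 0], [56, 1.1, -123.4, 265, -910, -60, 0], [56, 1.1, -123.4, 265, -910, -60, 0], [56, 1.1, -123.4, 265, -910, -60, 0], [56, 1.1, -123.4, 265, -910, -60, 0], [56, 1.1, -123.4, 265, -910, -60, 0]])

```text
clock: 3.88
tool_pos: [0.5294, -0.289, 0.1664]
orientation: [135.0, -0.1, 115.3]
force: [-0.4, -0.6, -0.3]
opening: 0.0873
```

```bash
cat > g.py <<'E'
from h import *
th=np.radians(45);az=np.radians(25.3);d=np.array([np.cos(az),np.sin(az),0])
t=np.cos(th)*d-np.sin(th)*np.array([0,0,1])
R=toolR(115.3,t)
O=np.array([.6383,-.238,.025]); g=O-d*.056+[0,0,.003]; tcp=g+.019*t
E
python3 - <<'E'
from g import *
o=ctrl.get_obs();print(o["clock"],o["tool_pos"],o["orientation"],o["joint_pos"].round(1))
print("pre",inc(tcp-.11*t,R)); print("grasp",inc(tcp,R))
E
```

```text
3.875 [ 0.52941789 -0.28895071  0.16636703] [ 1.35019542e+02 -5.63501954e-02  1.15267541e+02] [-40.9  13.6 -14.  -52.6 -54.5   5.2]
pre [ -0.   -0.    0.    0.1  -0.5 -74. ]
grasp [  -0.    -0.     0.    70.4   32.8 -151.8]
```

carry_out(increments=[[0, 0, 0, 0, 0, -40, 0], [0, 0, 0, 0, 0, -74, 0], [0, 0, 0, 18, 8, -93, 0], [0, 0, 0, 35, 16, -113, 0], [0, 0, 0, 53, 25, -132, 0], [0, 0, 0, 70.4, 33, -152, 0], [0, 0, 0, 70.4, 33, -152, 0]])

```text
clock: 4.75
tool_pos: [0.6013, -0.2537, 0.0141]
orientation: [135.0, -0.1, 115.4]
force: [0.3, -0.0, 0.0]
opening: 0.0877
```

```bash
python3 - <<'E'
from g import *
b=ctrl.snapshot("side");a=ctrl.snapshot("top")
f=lambda s,x,y:cv2.resize(s["pixels"][y:y+120,x:x+80],None,fx=5,fy=5,interpolation=cv2.INTER_CUBIC)
cv2.imwrite("pics/g1.png",np.hstack([f(b,270,190),f(a,300,110)]))
print(inc(tcp,R))
E
```

```text
[ 0.   0.  -0.1 -0.9 -1.  -0.9]
```

View pics/g1.png

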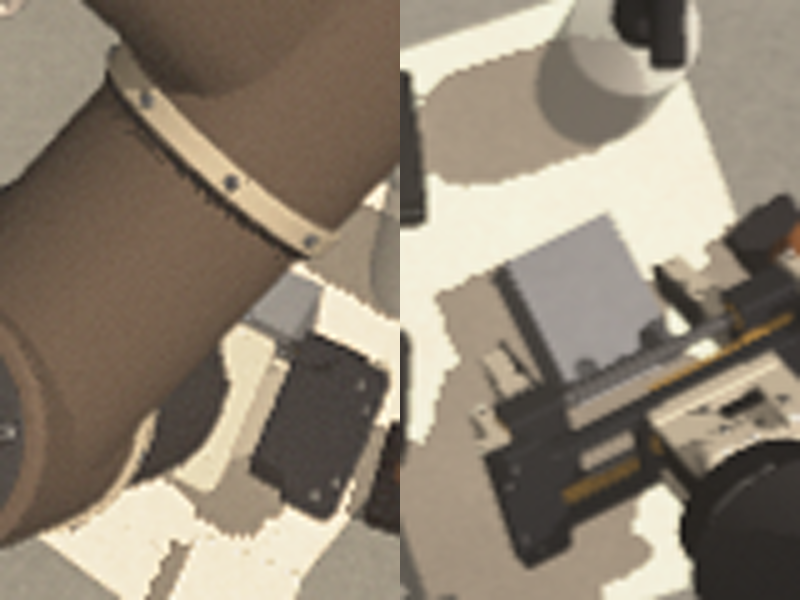

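The fingers straddle the grey holder: left finger at about (495,390), right at about (690,290) in the right-hand crop. Forces are near zero. Closing and lifting.

carry_out(increments=[[0, 0, 0, 0, 0, 0, 1], [0, 0, 0, 0, 0, 0, 1], [0, 0, 0, 0, 0, 0, 1], [0, 0, 0, 0, 0, 0, 1], [0, 0, 0, 0, 0, 0, 1], [0, 0, 0, 0, 0, 30, 1], [0, 0, 0, 0, 0, 80, 1], [0, 0, 0, 0, 0, 130, 1], [0, 0, 0, 0, 0, 180, 1], [0, 0, 0, 0, 0, 180, 1]])

```text
clock: 6.1
tool_pos: [0.6015, -0.257, 0.1998]
orientation: [134.8, 0.4, 115.3]
force: [-0.6, 0.1, -3.0]
opening: 0.0595
```

```bash
python3 - <<'E'
from h import *
s=np.sqrt(.5)
for a in (0,20,45):
    r=np.radians(a);print(a,inc([.429,-.06,.25],toolR(90,[-np.sin(r),0,-np.cos(r)])))
E
```

```text
0 [  -9.6   44.5  -24.2 -172.5  197.    50.2]
20 [ -14.    64.2  -22.8 -172.5  197.    50.2]
45 [ -19.6   88.7  -20.2 -172.5  197.    50.2]
```

carry_out(increments=[[-9.6, 44.5, -24.2, -172, 197, 70, 1], [-9.6, 44.5, -24.2, -172, 197, 70, 1], [-9.6, 44.5, -24.2, -172, 197, 70, 1], [-9.6, 44.5, -24.2, -172, 197, 70, 1], [-9.6, 44.5, -24.2, -172, 197, 70, 1], [-19.6, 88.7, -20.2, -172, 197, 50, 1], [-19.6, 88.7, -20.2, -172, 197, 50, 1], [-19.6, 88.7, -20.2, -172, 197, 50, 1], [-19.6, 88.7, -20.2, -172, 197, 50, 1], [-19.6, 88.7, -20.2, -172, 197, 50, 1], [-19.6, 88.7, -20.2, -172, 197, 50, 1], [-19.6, 88.7, -20.2, -172, 197, 50, 1], [-19.6, 88.7, -20.2, -172, 197, 50, 1]])

```text
clock: 7.72
tool_pos: [0.428, -0.0591, 0.2441]
orientation: [-134.9, 0.0, 89.6]
force: [-0.2, 0.5, -0.9]
opening: 0.0598
```

```bash
python3 - <<'E'
from h import *
s=np.sqrt(.5)
o=ctrl.get_obs();print(o["joint_pos"].round(1))
print(inc([.429,-.06,.25],toolR(90,[-s,0,-s])))
b=ctrl.snapshot("side")
M=np.array([[x,y,z] for z in(0,84) for x in(-25,25) for y in(-30,30)])/1e3
p,r=cur()
org=np.array([p[0]+.0109,p[1],p[2]-.0402])
im=b["pixels"].copy();P=proj(b,org+M).round().astype(int)
for q in P: cv2.circle(im,tuple(map(int,q)),1,(0,0,255),-1)
c=P.mean(0).astype(int)
cv2.imwrite("pics/s1.png",cv2.resize(im[max(0,c[1]-75):c[1]+75,c[0]-100:c[0]+100],None,fx=4,fy=4,interpolation=cv2.INTER_NEAREST))
E
```

```text
[  10.7   26.4    0.5   -8.3 -108.6 -100.6]
[ 0.  -0.1  0.4  1.  -0.9  5.9]
```

View pics/s1.png

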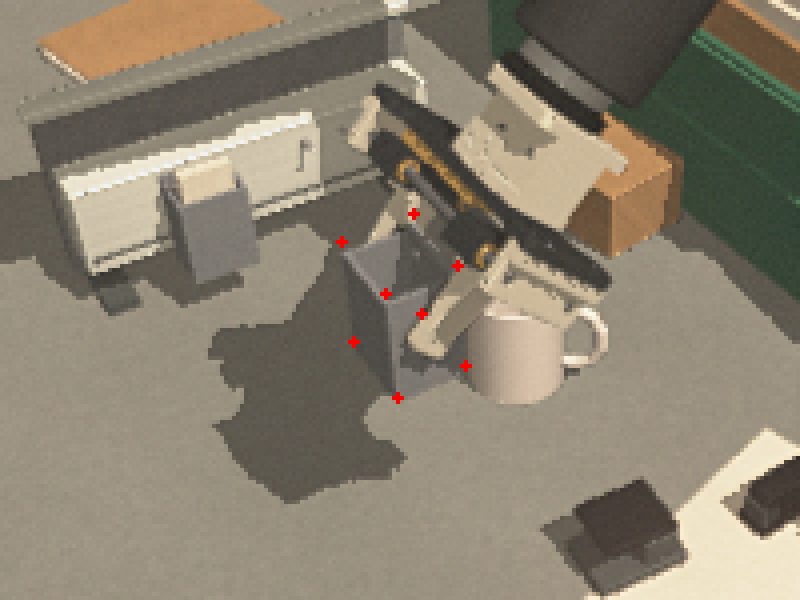

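The holder is upright in the jaws and the predicted corners match the picture within about 2 px. I'm lowering it now.

carry_out(increments=[[0, 0, 0.4, 1, 0, -50, 1], [0, 0, 0.4, 1, 0, -100, 1], [0, 0, 0.4, 1, 0, -150, 1], [0, 0, 0.4, 1, 0, -185, 1], [0, 0, 0.4, 1, 0, -200, 1], [0, 0, 0.4, 1, 0, -200, 1]])

```text
clock: 8.52
tool_pos: [0.4293, -0.059, 0.0454]
orientation: [-134.9, 0.1, 90.0]
force: [-0.0, -0.4, -1.0]
opening: 0.0598
```

carry_out(increments=[[0, 0, 0, 0, 0, -2, 1], [0, 0, 0, 0, 0, -4, 1], [0, 0, 0, 0, 0, -5, 1], [0, 0, 0, 0, 0, -6, 1], [0, 0, 0, 0, 0, -6, 1]])

```text
clock: 9.15
tool_pos: [0.4301, -0.059, 0.0433]
orientation: [-134.8, 0.1, 90.1]
force: [2.5, 5.1, 26.2]
opening: 0.06
```

carry_out(increments=[[0, 0, 0, 0, 0, -3, 1], [0, 0, 0, 0, 0, -2.5, 0.3], [0, 0, 0, 0, 0, -2.5, 0], [0, 0, 0, 0, 0, -2.5, 0], [0, 0, 0, 0, 0, -2.5, 0], [0, 0, 0, 10, 0, 8, 0], [0, 0, 0, 35, 0, 33, 0], [0, 0, 0, 70, 0, 68, 0], [0, 0, 0, 90, 0, 110, 0], [0, 0, 0, 90, 0, 150, 0], [0, 0, 0, 90, 0, 150, 0]])

```text
clock: 10.52
tool_pos: [0.5211, -0.0594, 0.192]
orientation: [-135.2, 0.1, 90.0]
force: [0.6, 0.0, -0.5]
opening: 0.0876
```

```bash
python3 - <<'E'
from h import *
from scipy.optimize import least_squares
b=ctrl.snapshot("side");a=ctrl.snapshot("top")
for n,s in(("top",a),("side",b)):
    print(n,[(np.round(d["centre"],3).tolist(),round(d["confidence"],2)) for d in ctrl.search_frame(s,"holder")])
f=lambda s,c:cv2.resize(s["pixels"][c[1]-60:c[1]+60,c[0]-40:c[0]+40],None,fx=5,fy=5,interpolation=cv2.INTER_CUBIC)
cs=[proj(s,[.44,-.06,.04])[0].astype(int) for s in(b,a)];print(cs)
cv2.imwrite("pics/u1.png",np.hstack([f(b,cs[0]),f(a,cs[1])]))
E
```

```text
top [([0.66, -0.476, 0.056], 0.98), ([0.358, -0.265, 0.05], 0.87), ([0.435, -0.065, 0.003], 0.67)]
side [([0.656, -0.491, 0.05], 0.88), ([0.437, -0.074, 0.057], 0.64), ([0.343, -0.272, 0.045], 0.62)]
[array([230, 232]), array([263, 235])]
```

View pics/u1.png

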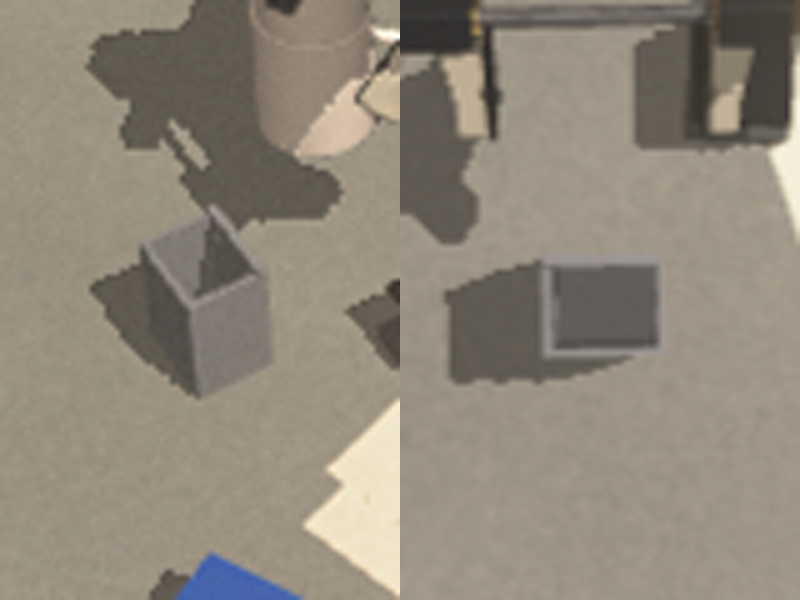

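The holder stands upright alone at side ≈(230,232) and top ≈(263,235). I'll fit its standing pose and work out the grasp from above.

```bash
python3 - <<'E'
from h import *
from scipy.optimize import least_squares
b=ctrl.snapshot("side");a=ctrl.snapshot("top")
up=lambda u,v,x0,y0:[x0+(u+.5)/5-.5,y0+(v+.5)/5-.5]
S=np.array([up(u,v,190,172) for u,v in[(143,245),(193,304),(200,398),(271,360),(264,268),(212,207)]])
T=np.array([up(u-400,v,223,175) for u,v in[(541,257),(662,257),(543,357),(661,355)]])
MS=np.array([[-25,30,80],[-25,-30,80],[-25,-30,0],[25,-30,0],[25,-30,84],[25,30,84]])/1e3
MT=np.array([[25,30,84],[25,-30,84],[-25,30,80],[-25,-30,80]])/1e3
W=lambda p,M:np.array([p[0],p[1],0])+Ro.from_euler("z",p[2]).apply(M)
for w in((1,1),(1,0),(0,1)):
    r=least_squares(lambda p:np.r_[(w[0]*(proj(b,W(p,MS))-S)).ravel(),(w[1]*(proj(a,W(p,MT))-T)).ravel()],[.44,-.06,0],x_scale=[.01,.01,.1])
    print(w,r.x[:2].round(4),np.degrees(r.x[2]).round(2),r.cost.round(2))
    if w==(1,1): p=r.x
ya=np.degrees(p[2])+90
print(inc([p[0],p[1],.2],toolR(ya,[0,0,-1])),inc([p[0],p[1],.046],toolR(ya,[0,0,-1])))
E
```

```text
(1, 1) [ 0.4405 -0.0601] 0.41 3.71
(1, 0) [ 0.4404 -0.0605] 1.65 2.7
(0, 1) [ 0.4402 -0.0598] -0.68 0.54
[  0.2 -45.3   0.5 -78.1  -1.   12.2] [   0.2  -45.3    0.5  -78.1   -1.  -141.8]
```

carry_out(increments=[[0.2, -45.3, 0.5, -78, -1, 12, 0], [0.2, -45.3, 0.5, -78, -1, 12, 0], [0.2, -45.3, 0.5, -78, -1, 12, 0], [0.2, -45.3, 0.5, -78, -1, 12, 0], [0.2, -45.3, 0.5, -78, -1, 12, 0], [0.2, -45.3, 0.5, -78, -1, 12, 0], [0.2, -45.3, 0.5, -78, -1, -50, 0], [0.2, -45.3, 0.5, -78, -1, -90, 0], [0.2, -45.3, 0.5, -78, -1, -120, 0], [0.2, -45.3, 0.5, -78, -1, -140, 0], [0.2, -45.3, 0.5, -78, -1, -140, 0]])

```text
clock: 12.2
tool_pos: [0.4402, -0.0605, 0.0465]
orientation: [-179.7, 0.1, 90.4]
force: [-0.5, 0.8, 1.4]
opening: 0.0877
```

carry_out(increments=[[0, 0, 0, 0, 0, 0, 1], [0, 0, 0, 0, 0, 0, 1], [0, 0, 0, 0, 0, 0, 1], [0, 0, 0, 0, 0, 0, 1], [0, 0, 0, 0, 0, 0, 1], [0, 0, 0, 0, 0, 30, 1], [0, 0, 0, 0, 0, 80, 1], [0, 0, 0, 0, 0, 120, 1], [0, 0, 88.2, 108, 300, 120, 1], [0, 0, 88.2, 108, 300, 120, 1], [0, 0, 88.2, 108, 300, 120, 1], [0, 0, 88.2, 108, 300, 120, 1], [0, 0, 88.2, 108, 300, 120, 1], [0, 0, 88.2, 108, 300, 120, 1], [0, 0, 88.2, 108, 300, 120, 1], [0, 0, 88.2, 108, 300, 120, 1], [0, 0, 88.2, 108, 300, 120, 1], [0, 0, 88.2, 108, 300, 120, 1], [0, 0, 88.2, 108, 300, 120, 1]])

```text
clock: 14.58
tool_pos: [0.5488, 0.2398, 0.1683]
orientation: [179.9, -0.0, 178.6]
force: [-0.9, 0.4, -2.8]
opening: 0.0595
```

```bash
cat > pre.py <<'E'
from h import *
yaw=-1.43; E_=np.array([np.cos(np.radians(yaw)),np.sin(np.radians(yaw)),0]); OUT=np.array([E_[1],-E_[0],0])
P0=np.array([.5505,.3291,0])
def pin(along,out): return P0+E_*along/1e3+OUT*out/1e3+[0,0,.110+out/1e3*np.tan(np.radians(10))]
def tgt(out,base): # holder rear face 'out' mm from rail
    return P0+OUT*(out+25)/1e3+[0,0,(base+46.5)/1e3], toolR(178.57,[0,0,-1])
E
python3 - <<'E'
from pre import *
o=ctrl.get_obs();print(o["clock"],o["tool_pos"],o["orientation"],o["force"],o["joint_pos"].round(1))
print(inc(*tgt(47,60)),inc(*tgt(40,46)))
b=ctrl.snapshot("side")
im=cv2.resize(b["pixels"],None,fx=5,fy=5,interpolation=cv2.INTER_CUBIC)
for al in(-18,18):
    q=proj(b,[pin(al,0),pin(al,22)]); print(q.round(1).tolist())
    for k,u in enumerate(q): cv2.circle(im,tuple(int(x) for x in (u+.5)*5),2,((0,0,255),(0,200,0))[k],-1)
c=(proj(b,[pin(0,10)])[0]*5).astype(int)
cv2.imwrite("pics/p1.png",im[max(0,c[1]-250):c[1]+300,max(0,c[0]-400):c[0]+400])
E
```

```text
14.575 [0.54878606 0.23980509 0.16831661] [ 1.79944668e+02 -1.25218271e-02  1.78581626e+02] [-0.92045475  0.40097944 -2.77808289] [ 42.3  15.9 -13.9  -0.1 -60.1 -43.6]
[ -0.1  -0.   -0.   -0.1  17.3 -61.8] [ -0.1  -0.   -0.    0.1  24.3 -75.8]
[[199.3, 137.0], [201.8, 139.2]]
[[208.7, 133.9], [211.2, 136.0]]
```

View pics/p1.png

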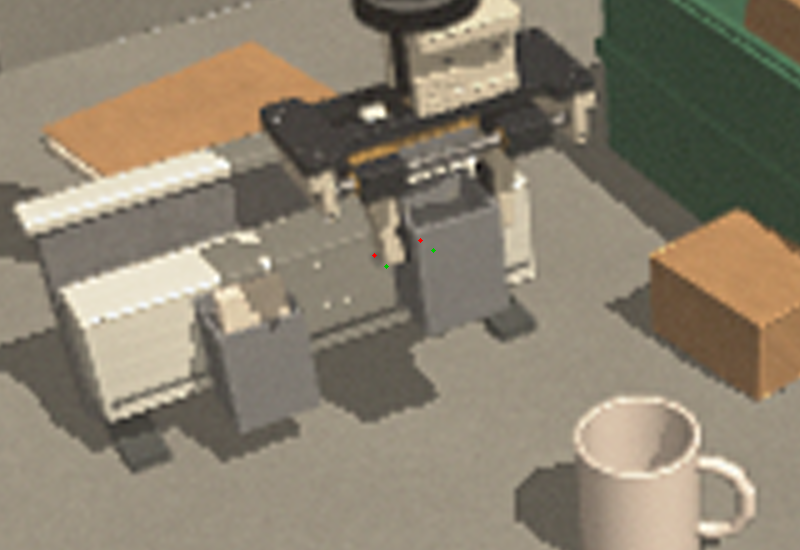

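The pins are hidden here behind the finger at ≈(400,240). I'll check the predicted pin positions on the earlier, clear pictures instead.

```bash
python3 - <<'E'
from pre import *
t=[]
for n in("top","side"):
    s=ctrl.snapshot(n); im=cv2.imread(f"pics/{n}0.png"); k=14
    c=proj(s,[pin(0,10)])[0].astype(int); x0,y0=c[0]-14,c[1]-14
    z=cv2.resize(im[y0:y0+28,x0:x0+28],None,fx=k,fy=k,interpolation=cv2.INTER_CUBIC); z2=z.copy()
    for al in(-18,18):
        q=[tuple(int(v) for v in (p-[x0,y0]+.5)*k) for p in proj(s,[pin(al,0),pin(al,22)])]
        cv2.line(z2,q[0],q[1],(0,0,255),1)
    t.append(np.vstack([z,z2])[:])
cv2.imwrite("pics/pz.png",cv2.resize(np.hstack(t),(600,600)))
E
```

```text
(no output)
```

View pics/pz.png

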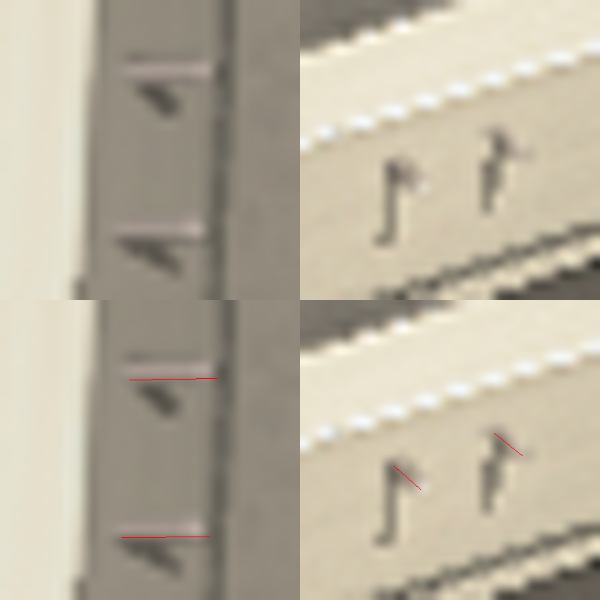

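In the top view the real pins sit ≈0.65 px (+1.5 mm) further along +x than predicted. In the side view the offset is ≈+1 mm. I'll shift the target by +1.3 mm.

```bash
sed -i 's/P0=.*/P0=np.array([.5518,.3291,0])/' pre.py; python3 - <<'E'
from pre import *
for o,b in((40,46.5),(30,46.5),(22,45.9),(14,44.5),(6,43),(0,42)): print(o,inc(*tgt(o,b)))
E
```

```text
40 [ -0.1   0.   -0.    1.2  24.2 -75.5]
30 [ -0.1   0.   -0.    1.5  34.2 -75.5]
22 [ -0.1   0.   -0.    1.7  42.2 -76.1]
14 [ -0.1   0.   -0.    1.9  50.2 -77.5]
6 [ -0.1   0.   -0.    2.1  58.2 -79. ]
0 [ -0.1   0.   -0.    2.2  64.2 -80. ]
```

carry_out(increments=[[0, 0, 0, 1.2, 24, -40, 1], [0, 0, 0, 1.2, 24, -75, 1], [0, 0, 0, 1.5, 34, -75.5, 1], [0, 0, 0, 1.5, 34, -75.5, 1], [0, 0, 0, 1.7, 39, -75.7, 1], [0, 0, 0, 1.7, 42, -76, 1], [0, 0, 0, 1.8, 46, -76.7, 1], [0, 0, 0, 1.8, 46, -76.7, 1]])

```text
clock: 15.72
tool_pos: [0.5508, 0.2862, 0.092]
orientation: [179.9, 0.0, 178.7]
force: [-0.8, 1.0, -1.8]
opening: 0.0598
```

```bash
python3 - <<'E'
from pre import *
o=ctrl.get_obs();print(o["clock"],o["tool_pos"],o["orientation"],o["force"],o["moment"])
for k,b in((18,45.2),(12,44.1),(6,43),(0,42)): print(k,inc(*tgt(k,b)))
E
```

```text
15.725 [0.5508281  0.28621914 0.09201674] [1.79920451e+02 2.57864910e-02 1.78660504e+02] [-0.77097234  0.96233881 -1.84432248] [ 0.03460123 -0.02066026 -0.02755061]
18 [-0.1  0.  -0.1 -0.1 -0.1 -0.3]
12 [-0.1  0.  -0.1  0.   5.9 -1.4]
6 [-0.1  0.  -0.1  0.2 11.9 -2.5]
0 [-0.1  0.  -0.1  0.3 17.9 -3.5]
```

carry_out(increments=[[0, 0, 0, 0, 3, -0.8, 1], [0, 0, 0, 0, 6, -1.4, 1], [0, 0, 0, 0.1, 9, -2, 1], [0, 0, 0, 0.2, 12, -2.5, 1], [0, 0, 0, 0.2, 12, -2.5, 1]])

```text
clock: 16.35
tool_pos: [0.5512, 0.2973, 0.091]
orientation: [180.0, 0.1, 178.7]
force: [-4.7, -4.5, 9.5]
opening: 0.0595
```

carry_out(increments=[[0, 0, 0, -0.5, 0, 1.5, 1], [0, 0, 0, -0.5, 2, 1.3, 1], [0, 0, 0, -0.5, 4, 1, 1], [0, 0, 0, -0.5, 6, 0.7, 1], [0, 0, 0, -0.5, 8, 0.5, 1], [0, 0, 0, -0.5, 8, 0.5, 1]])

```text
clock: 17.1
tool_pos: [0.5505, 0.3064, 0.0897]
orientation: [179.9, 0.0, 178.7]
force: [1.0, 0.6, 0.1]
opening: 0.0598
```

carry_out(increments=[[0, 0, 0, 0, 1, -0.2, 1], [0, 0, 0, 0, 2, -0.4, 1], [0, 0, 0, 0, 3, -0.5, 1], [0, 0, 0, 0, 3, -0.5, 1]])

```text
clock: 17.6
tool_pos: [0.5504, 0.3082, 0.0894]
orientation: [180.0, -0.0, 178.6]
force: [0.7, -5.0, 2.8]
opening: 0.0603
```

```bash
python3 - <<'E'
from pre import *
o=ctrl.get_obs();p=np.array(o["tool_pos"])
s=ctrl.snapshot("side");a=ctrl.snapshot("top")
t=[]
for q,k in((s,5),(a,5)):
    c=proj(q,[pin(0,25)])[0].astype(int); x0,y0=c[0]-40,c[1]-50
    z=cv2.resize(q["pixels"][y0:y0+110,x0:x0+80],None,fx=k,fy=k,interpolation=cv2.INTER_CUBIC)
    M=np.array([[-25,-30,0],[-25,30,0],[-25,-30,80],[-25,30,80],[25,-30,84],[25,30,84]])/1e3
    W=[p+[0,0,-.0465]]+Ro.from_euler("z",88.6,degrees=True).apply(M)
    for u in proj(q,W): cv2.circle(z,tuple(int(v) for v in (u-[x0,y0]+.5)*k),2,(0,0,255),-1)
    t.append(z)
cv2.imwrite("pics/in.png",np.hstack(t))
E
```

```text
(no output)
```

View pics/in.png

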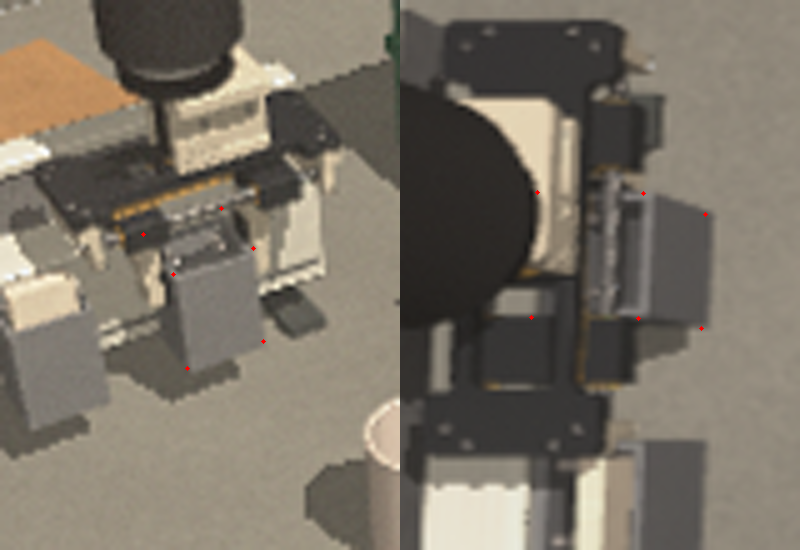

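Both bright pin tips show inside the pocket (side crop (183,260) and (215,245)), so the pins are through the holes, and the front lines up with the neighbour's. I'll push a bit more, ease down, release and rise.

carry_out(increments=[[0, 0, 0, 0, 1, 0, 1], [0, 0, 0, 0, 2, -0.5, 1], [0, 0, 0, 0, 2.5, -1, 1], [0, 0, 0, 0, 2.5, -1.5, 1]])

```text
clock: 18.2
tool_pos: [0.5504, 0.3083, 0.0891]
orientation: [-179.8, -0.0, 178.6]
force: [-2.2, -16.3, 16.9]
opening: 0.0594
```

carry_out(increments=[[0, 0, 0, 0, 0.5, -0.5, 1], [0, 0, 0, 0, 0.5, -0.5, 0.5], [0, 0, 0, 0, 0.5, -0.5, 0], [0, 0, 0, 0, 0.5, -0.5, 0], [0, 0, 0, 0, 0.5, -0.5, 0], [0, 0, 0, 0, 0.5, -0.5, 0], [0, 0, 0, 0, 0, 15, 0], [0, 0, 0, 0, 0, 40, 0], [0, 0, 0, 0, 0, 80, 0], [0, 0, 0, 0, -40, 120, 0], [0, 0, 0, 0, -90, 150, 0], [0, 0, 0, 0, -140, 150, 0], [0, 0, 0, 0, -200, 150, 0], [0, 0, 0, 0, -250, 150, 0], [0, 0, 0, 0, -250, 150, 0]])

```text
clock: 20.08
tool_pos: [0.5503, 0.0586, 0.2394]
orientation: [179.9, 0.1, 178.4]
force: [0.3, 0.2, 0.1]
opening: 0.0876
```

```bash
python3 - <<'E'
from pre import *
s=ctrl.snapshot("side");a=ctrl.snapshot("top")
t=[]
for q,k in((s,5),(a,5)):
    c=proj(q,[pin(-30,25)])[0].astype(int); x0,y0=c[0]-40,c[1]-50
    t.append(cv2.resize(q["pixels"][y0:y0+110,x0:x0+80],None,fx=k,fy=k,interpolation=cv2.INTER_CUBIC))
cv2.imwrite("pics/fin.png",np.hstack(t))
for l in["stapler","punch","stamp","soap","cards","mug","carton"]:
    print(l,[[(np.round(d["centre"],3).tolist(),round(d["confidence"],2)) for d in ctrl.search_frame(q,l)][:1] for q in(a,s)])
E
```

```text
stapler [[([0.694, -0.155, 0.037], 0.8)], [([0.687, -0.164, 0.034], 0.68)]]
punch [[([0.555, -0.133, 0.05], 0.75)], [([0.552, -0.144, 0.046], 0.96)]]
stamp [[([0.626, -0.366, 0.015], 0.61)], [([0.625, -0.376, 0.016], 0.77)]]
soap [[([0.712, -0.263, 0.107], 0.6)], [([0.713, -0.28, 0.094], 0.81)]]
cards [[([0.49, -0.379, 0.014], 0.74)], [([0.489, -0.384, 0.021], 0.59)]]
mug [[([0.525, 0.278, 0.08], 0.5)], [([0.597, 0.055, 0.062], 0.62)]]
carton [[([0.812, 0.171, 0.068], 0.62)], [([0.763, 0.199, 0.063], 0.65)]]
```

View pics/fin.png

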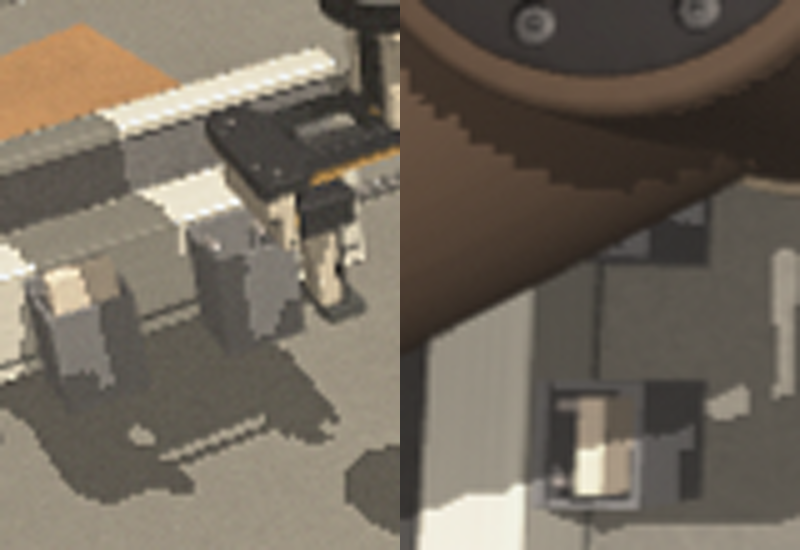

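The arm still hides part of the view, so I'll move it well clear for the last check.

carry_out(increments=[[0, 0, 0, -60, -100, 80, 0], [0, 0, 0, -60, -300, 80, 0], [0, 0, 0, -60, -300, 80, 0], [0, 0, 0, -60, -300, 80, 0], [0, 0, 0, -60, -300, 80, 0], [0, 0, 0, -60, -300, 80, 0], [0, 0, 0, -60, -300, 80, 0], [0, 0, 0, -60, -300, 80, 0]])

```text
clock: 21.88
tool_pos: [0.4906, -0.2376, 0.3175]
orientation: [179.9, -0.0, 178.7]
force: [0.5, 0.3, -0.3]
opening: 0.0877
```

```bash
python3 - <<'E'
from pre import *
s=ctrl.snapshot("side");a=ctrl.snapshot("top")
t=[]
for q,k in((s,5),(a,5)):
    c=proj(q,[pin(-40,25)])[0].astype(int); x0,y0=c[0]-40,c[1]-50
    t.append(cv2.resize(q["pixels"][y0:y0+110,x0:x0+80],None,fx=k,fy=k,interpolation=cv2.INTER_CUBIC))
cv2.imwrite("pics/fin2.png",np.hstack(t))
for l in["holder","neighbour","mug","carton","soap"]:
    print(l,[[(np.round(d["centre"],3).tolist(),round(d["confidence"],2)) for d in ctrl.search_frame(q,l)] for q in(a,s)])
E
```

```text
holder [[([0.547, 0.316, 0.096], 0.93), ([0.354, -0.259, 0.048], 0.81)], [([0.345, -0.272, 0.043], 0.83), ([0.543, 0.282, 0.096], 0.72), ([0.658, -0.488, 0.048], 0.59)]]
neighbour [[([0.426, 0.287, 0.113], 0.63)], [([0.42, 0.287, 0.098], 0.94)]]
mug [[], [([0.568, 0.055, 0.04], 0.67)]]
carton [[([0.798, 0.272, 0.072], 0.79)], [([0.742, 0.248, 0.068], 0.88), ([0.625, -0.374, 0.018], 0.21)]]
soap [[], [([0.715, -0.282, 0.096], 0.62)]]
```

View pics/fin2.png

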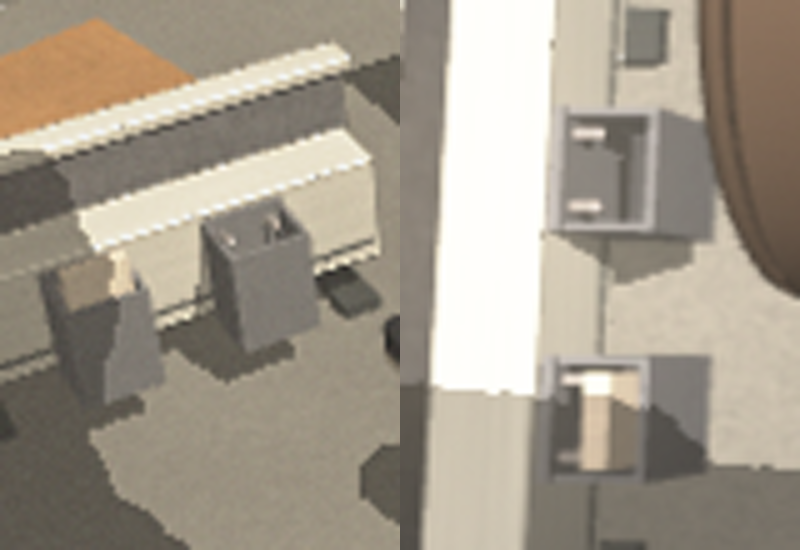

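The holder hangs with both pins through its holes and its back on the rail, like the neighbour. The carton and mug centres moved, probably because the arm hides part of them, so I'll compare with the first picture where they are visible.

```bash
python3 - <<'E'
from pre import *
v=[]
for n,(x,y,w,h) in(("side",(230,120,80,90)),("top",(115,75,125,125))):
    s=ctrl.snapshot(n); 
    for im in(cv2.imread(f"pics/{n}0.png"),s["pixels"]): v.append(cv2.resize(im[y:y+h,x:x+w],(400,300)))
cv2.imwrite("pics/cmp.png",np.vstack([np.hstack(v[:2]),np.hstack(v[2:])]))
E
```

```text
(no output)
```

View pics/cmp.png

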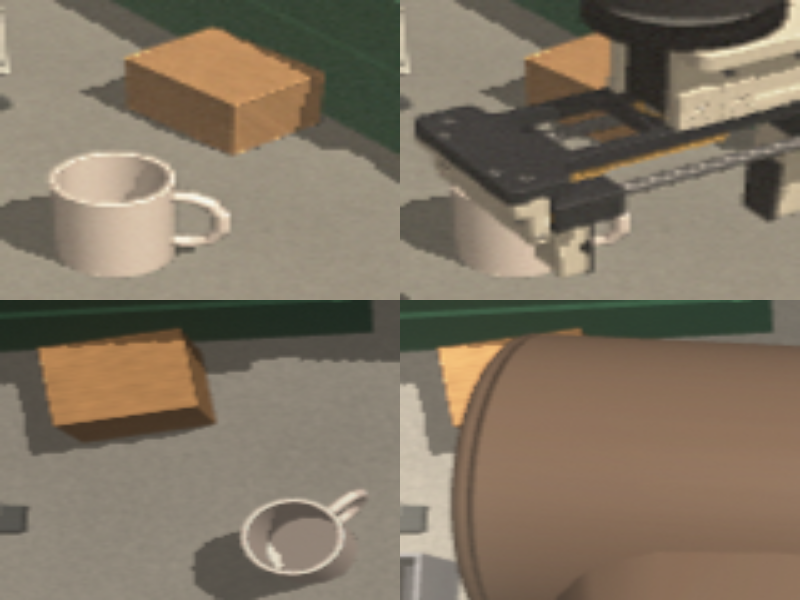

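The visible parts of the carton (corner at (40,350)/(440,350)) and the mug (left edge, foot and handle) have not moved; the arm only hides the rest. Handing in.

```bash
python3 -c "
from h import *
print(ctrl.get_obs()['clock'],ctrl.close_job())"
```

```text
the job is handed in; nothing more can be done
22.575 None
```

The grey holder now hangs on the free pair of pins, and I handed the job in at 22.6 s with the arm clear of everything.

I gripped the holder by its flat sides with the tool tilted, turned it upright, set it on the desk and let go. I then took it from above, slid it onto the pins, pushed it back against the rail and let go.

**Hanging:** the last pictures show both pins through the holes and the back plate against the rail, level with the neighbour.

**Forces:** the highest wrist-force reading was about 26 N, when setting the holder down on the desk. The last push against the rail read about 16 N along the pins and 17 N upwards. Readings come only at the end of each move, so brief peaks in between would not show.

**What disagreed:**
- The holder ended about 4 mm further forward in the jaws than I had worked out, so it probably slid in the grip during insertion. Both holes were still on their pins afterwards.
- The last network readings put the carton and mug a few centimetres off. The arm was partly hiding both, and the parts still visible matched the first picture.

**Other things on the desk:** the stapler, punch, stamp, soap and cards were found where they started, within the networks' accuracy. The exception is the soap, whose first reading came from the side view only; that view still agrees.

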